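# Tip the parts tray

## Task

Set the finned heat sink flat into the rear half of the tipping tray, with the terminal strip that already lies there, and let go of it. Then press the tray's tab down until the tray sits firmly on its rubber stop (with about 10 to 18 N) and keep that steady pressure for a second or two while both parts slide to the tab end. Ease the tray back up to level, without letting it snap, so that both parts stay at the tab end, and leave the other things alone.

Things in the scene. Friction and masses are not known exactly. Their poses are not given: they have to be found in the camera images.
- tray_floor (a point): Centre of the upper face of the floor of the tipping tray: open aluminium tray, inside 240 mm (its x) by 130 mm (y), walls 16 mm high. x points to the tab end, -x to the rear, z up out of the tray; the frame tilts with it. The pivot lies along y, 10 mm below this point. Level, the floor is 130 mm above the bench.
- stand: Fixed grey stand of the tray, origin on the bench under the pivot, x to the tab end. Its cheeks stand outside the tray's long walls at the middle and are lower than the walls. A screw with a rubber cap under the tab end is the tray's stop; its height is set differently each time (by 20 mm) and not measured.
- press_tab (a point): Centre of the upper face of the tray's press tab: a flat slippery flange, 42 mm (x) by 70 mm (y), three thin ribs, outside the tab end at wall-top height; 145 mm ahead of the pivot, 16 mm above the tray floor, 146 mm above the bench when level. Moves with the tray: pushed straight down it sinks some 55 to 100 mm to the stop, hardly sideways.
- tray (a joint): Tilt of the tray, rad: 0 level, grows as the tab sinks. A spring returns it: the tab needs 3 to 7 N to sink. Where it meets the rubber stop (0.40 to 0.68) is unknown and must be felt: the force on the tab then climbs above 8 N, several N a mm. Firmly seated is 9 to 20 N of finger force on the tab; over 25 N damages it. The parts slide from a tilt of about 0.2 to 0.3.
- heat_sink_center (a point): Centre (half-way up) of the finned aluminium heat sink, 36 mm (its x, along the fins) by 44 mm (its y, across the fins) by 20 mm high, fins up, about 60 g, lying loose on the bench. Grasp it by the outer fins, across its y (44 mm).
- strip_center (a point): Centre (half-way up) of the white five-way terminal strip, 19 mm (x) by 62 mm (its y) by 17 mm high, about 30 g, lying in the tray near the rear wall, lengthwise across the tray (it covers at most tray x -120 to -60 mm). No need to grasp it.
- capacitor: Neighbour, to be left alone: a brown capacitor can 34 mm round and 58 mm high, upright; origin at its foot.
- tape_roll: Neighbour, to be left alone: a flat roll of white tape 85 mm across, 24 mm high; origin at its underside.
- spool: Neighbour, to be left alone: a solder spool 60 mm round, 40 mm high; origin at its underside.

How it is judged:
On the way, in this order (a step that is already met when the one before it is completed fails the run):
1. the heat sink lies flat and released in the rear half of the level tray, the terminal strip still there too (x of heat_sink_center in the frame of tray_floor between -0.12 and -0.005 m and x of strip_center in the frame of tray_floor below -0.03 m and y of heat_sink_center in the frame of tray_floor between -0.066 and 0.066 m and z of heat_sink_center in the frame of tray_floor between 0 and 0.025 m and y of strip_center in the frame of tray_floor between -0.066 and 0.066 m and z of strip_center in the frame of tray_floor between 0 and 0.025 m and angle between heat_sink_center's own z axis and vertical below 0.15 rad and linear speed of heat_sink below 0.03 m/s and contact force between the fingers and heat_sink below 0.1 N and value of joint tray below 0.04 rad), for 0.2 s.
2. the fingers press the tray on its stop with 9 to 20 N, without a break for 0.8 s, with both parts at the tab end (value of joint tray above 0.38 rad and contact force between the fingers and tray between 9 and 20 N and x of heat_sink_center in the frame of tray_floor between 0.02 and 0.12 m and y of heat_sink_center in the frame of tray_floor between -0.066 and 0.066 m and z of heat_sink_center in the frame of tray_floor between 0 and 0.025 m and x of strip_center in the frame of tray_floor between 0.02 and 0.12 m and y of strip_center in the frame of tray_floor between -0.066 and 0.066 m and z of strip_center in the frame of tray_floor between 0 and 0.025 m), for 0.8 s.
At the end, for the whole second after the job is handed in: The tray is level again (tilt under 0.04 rad) and the heat sink and the terminal strip both lie at rest in it, their centres more than 20 mm from the tray's middle towards the tab end (value of joint tray below 0.04 rad and linear speed of each of heat_sink, strip below 0.02 m/s and x of heat_sink_center in the frame of tray_floor between 0.02 and 0.12 m and y of heat_sink_center in the frame of tray_floor between -0.066 and 0.066 m and z of heat_sink_center in the frame of tray_floor between 0 and 0.025 m and x of strip_center in the frame of tray_floor between 0.02 and 0.12 m and y of strip_center in the frame of tray_floor between -0.066 and 0.066 m and z of strip_center in the frame of tray_floor between 0 and 0.025 m); the robot touches nothing.
It fails at once if the tray is pushed with more than 25 N (contact force between any of the fingers, the arm and tray above 25 N).
It fails at once if the tray snaps back (faster than 1.2 rad/s) (velocity of joint tray below -1.2 rad/s).
It fails at once if a neighbour is moved more than 30 mm (distance of any of capacitor, tape_roll, spool from where it was at the start of the episode above 0.03 m).
It also fails if it takes over 64 s, if anything falls off the work surface, if the arm or the gripper's body presses on something with over 40 N, if the wrist force passes 120 N, or if a joint passes its speed limit or range.

## Robot

A 6-joint arm with a two-finger parallel gripper is mounted at the origin on a cart in front of the work surface, level with it; the furniture and walls round the work are solid. World frame = base frame: x ahead of the robot, y to its left, z up, the work surface at z = 0. Lengths are in m, angles in rad, forces in N, time in s.
With the tool pointing down it reaches from about 0.375 to 0.825 m from the base axis. Payload 5.5 kg.
Tool frame: the origin (TCP) lies between the finger pads; the fingertips stand ahead of it and the grasp point (between the pads) lies 2 mm behind it (env.finger_overhang is the z of the fingertips in the tool frame, in m); z points along the fingers, y is the line along which they close (so a half turn about z gives the same grasp; the last joint's range is limited). The gripper opens to 85 mm and grips with 20 to 120 N. Pads are 22 mm wide; open, the fingers measure 114 mm over their backs; the gripper's body (76 mm by 85 mm) begins 54 mm behind the grasp point. The pads swing forward as they close: fully open they stand 13 mm farther back than shut.
Start: joints at [-1.182, 0.314, -0.047, 1.21, 0, 1.571], TCP at [0.227, -0.555, 0.248] pointing down, gripper open.
Joint ranges: [-2.67, 2.67], [-0.69, 1.73], [-1.03, 1.25], [-2.08, 2.16], [-1.42, 1.45], [-3.14, 3.14]. Speed limits (rad/s): [2.39, 2.39, 3.01, 3.14, 3.14, 3.14].

## Interface

Orientations are given as a 3x3 rotation matrix whose columns are the frame's x, y, z axes.
In Python, from rig import env, eyes, workorder gives the robot as it stands. The module is installed in compiled form; this text tells all that it offers.
- The arm moves only by the shell command python3 -m pendant 'ROWS' [FORCE]. ROWS is JSON, a list of rows, each a list of 3 entries, a list of its own where there are three numbers: the shift along the tool's x, y, z in units of 0.12 m (1.0 is 0.12 m), then the turn, a rotation vector about the tool's x, y, z in units of 90 degrees (1.0 is 90 degrees), then the gripper's target within -1 to 1 (fully open at 1, half-way at 0, shut at -1). A call has 1 to 5 rows; each row shifts and turns the commanded pose from where the row before left it, along the tool's axes as they then stand; what a row does not reach is not made up. A row lasts 1/12 s, in which the tool goes at most 41.7 mm and 7.16 degrees, less where a joint would pass 70% of its speed; a pose out of reach is approached as far as the arm can. A call with a number of a shift or a turn outside -1 to 1 is refused whole. A call with a gripper value outside its range is refused whole. The fingers move at their own pace and stop on an object; FORCE is the grip in N (left out, the last holds). Time passes only in rows, so rows that do not move let the fingers close. It gives the time, the measured TCP pose, the force, the opening and the grip force at its end, in the units of the state.
- env.get_obs(): the state, without advancing time (a new reading comes with each control period).
- eyes.capture(name): name is "scene" or "top" or "wrist"; returns a dict with "pixels" (420x560x3 uint8, red, green, blue), "vfov" (degrees; the focal length in pixels is half the picture's height over the tangent of half this angle, whatever the lens; pixels are square), "cx", "cy" (the principal point, pixels), "distortion" ([k1, k2, p1, p2, k3] as OpenCV has them; the pictures are not rectified), "rvec" (rotation vector, rad) and "tvec" (3), from world to camera coordinates, as OpenCV has them. Camera axes: x right, y down, z forward; pixel columns grow to the right and rows downward; lengths in m; the calibration is good to about 2 mm. A picture is of the moment at which its call begins. There is no depth.
- workorder.job_done(): hands the job in; it is judged then, once.
Trained networks look in the newest picture that a camera, given by its name, has taken for a name from the list of things; names that differ only in an ending like _2 or _b are one class to them, and where a whole thing is asked for, a point or a joint stands for the part that bears it (a point fixed in the world has none). Each returns a list of dicts, best first, with "score" (0 to 1); they miss things now and then, are a little off and sometimes report something else, mostly with a low value. They report only what shows in the picture. A call takes as long as a camera call.
- eyes.cut_out(camera, name): "pixels" (420x560 bool, what is visible of it) and "point" ([column, row] in pixels, amid what is visible of it).
The state is a dict: "time": time; "q": joint angles; "joint_velocities": joint speeds; "effort": joint torques, N m; "ee_pos": TCP position; "ee_rot": TCP orientation; "ft_force": force on the tool from outside, world axes, zero at the start; "wrist_torque": the same for the moment, N m; "width": finger opening in m; "grasp_force": force on a finger pad.
Only numpy, scipy, OpenCV 4.12 (cv2) and the standard library are available. Lean on these libraries where they do the work, as an engineer would, in place of code of your own. Each camera call takes 0.05 s, during which the arm holds its last target. There are 200 camera calls.

## Working session

There is one attempt and no reset: what is moved stays moved. The work goes in short steps, Python scripts to look and compute and a shell command to move; the robot and the scene stay as the last step left them, time stands still between calls to the robot, and variables do not carry over. Pictures are saved under pics/ and viewed, at most 10 in all, crops included, and the job is handed in when it is done.

```bash
mkdir -p pics; cat > h.py <<'E'
import numpy as np, cv2
from rig import env, eyes, workorder
def cap(n, save=None):
    c=eyes.capture(n); p=c["pixels"]; f=p.shape[0]/2/np.tan(np.radians(c["vfov"])/2)
    c["K"]=np.array([[f,0,c["cx"]],[0,f,c["cy"]],[0,0,1.]]); c["d"]=np.array(c["distortion"],float)
    c["R"]=cv2.Rodrigues(np.array(c["rvec"],float))[0]; c["t"]=np.array(c["tvec"],float)
    if save: cv2.imwrite(f"pics/{save}.png",p[:,:,::-1])
    return c
def plane(c,uv,z):
    "pixels -> world points on height z"
    u=cv2.undistortPoints(np.array(uv,float).reshape(-1,1,2),c["K"],c["d"]).reshape(-1,2)
    r=np.c_[u,np.ones(len(u))]@c["R"]; o=-c["R"].T@c["t"]
    return o+r*((z-o[2])/r[:,2])[:,None]
def proj(c,X):
    return cv2.projectPoints(np.array(X,float).reshape(-1,1,3),np.array(c["rvec"],float),c["t"],c["K"],c["d"])[0].reshape(-1,2)
def rect(c,m,z):
    "mask outline on plane z -> centre, sizes, long-side angle"
    cs=max(cv2.findContours(m.astype(np.uint8),0,1)[0],key=cv2.contourArea).reshape(-1,2)
    X=plane(c,cs,z)[:,:2]; r=cv2.minAreaRect((X*1000).astype(np.float32))
    return np.round(np.array(r[0])/1000,4),np.round(r[1],1),round(r[2],1)
E
python3 - <<'E'
from h import *
o=env.get_obs(); print({k:np.round(v,3).tolist() for k,v in o.items()}, env.finger_overhang)
Z=dict(tray_floor=.146,press_tab=.146,heat_sink_center=.02,strip_center=.147,capacitor=.058,tape_roll=.024,spool=.04,stand=.1)
for cam in("top","scene"):
    c=cap(cam,cam+"0"); print(cam,-c["R"].T@c["t"])
    for n,z in Z.items():
        for r in eyes.cut_out(cam,n)[:2]:
            print(n,round(r["score"],2),np.round(r["point"]),r["pixels"].sum(),*rect(c,r["pixels"],z))
E
```

```text
{'time': 0.0, 'q': [-1.182, 0.314, -0.048, 1.21, -0.0, 1.571], 'joint_velocities': [0.0, -0.0, 0.003, -0.0, -0.001, -0.0], 'effort': [0.001, -53.959, 33.975, 0.019, 0.0, -0.0], 'ee_pos': [0.227, -0.555, 0.247], 'ee_rot': [[0.925, 0.379, -0.001], [0.379, -0.925, 0.002], [-0.0, -0.002, -1.0]], 'ft_force': [-0.117, -0.584, 0.45], 'wrist_torque': [0.028, -0.048, 0.023], 'grasp_force': 0.0, 'width': 0.085} 0.017
top [0.45431412 0.10327834 1.08834492]
tray_floor 0.57 [267. 266.] 10002 [0.4327 0.1277] [142.5 286.4] 1.1
press_tab 0.93 [266. 269.] 10064 [0.4327 0.1277] [142.5 286.5] 0.9
heat_sink_center 0.7 [354. 202.] 403 [ 0.5566 -0.0479] [40.1 48.8] 9.4
heat_sink_center 0.66 [265. 265.] 10165 [0.431  0.1301] [163.5 327. ] 1.3
strip_center 0.67 [213. 267.] 318 [0.431  0.2291] [17.  61.8] 89.1
capacitor 0.58 [354. 146.] 241 [ 0.6727 -0.0524] [31.2 39.7] 43.6
capacitor 0.43 [265. 268.] 9987 [0.4308 0.1292] [155.7 314.7] 1.3
tape_roll 0.98 [378. 273.] 1073 [ 0.3839 -0.1015] [88.1 82.7] 88.3
spool 0.57 [316. 164.] 661 [0.6419 0.0256] [59.5 60.2] 88.8
stand 0.57 [263. 266.] 10452 [0.4315 0.1304] [169.1 302.1] 0.4
scene [ 0.66968973 -0.32211115  0.93105048]
tray_floor 0.62 [246. 188.] 6261 [0.4355 0.1252] [145.5 290.6] 2.5
tray_floor 0.39 [186. 283.] 1108 [ 0.4232 -0.1344] [71.9 81.2] 65.5
press_tab 0.83 [242. 188.] 6417 [0.4351 0.1266] [145.7 290.7] 1.3
heat_sink_center 0.75 [272. 294.] 330 [ 0.5577 -0.0538] [34.4 48.5] 9.3
strip_center 0.8 [263. 146.] 221 [0.4323 0.2239] [62.4 23.9] 1.2
strip_center 0.64 [242. 186.] 6222 [0.4348 0.1253] [142.8 287.9] 1.1
capacitor 0.69 [324. 313.] 315 [ 0.6786 -0.0667] [37.8 40.9] 19.5
capacitor 0.65 [274. 293.] 331 [ 0.5627 -0.0651] [33.5 46.2] 9.3
spool 0.85 [323. 276.] 714 [0.6436 0.0174] [57.1 76.2] 6.7
stand 0.86 [251. 197.] 8488 [0.4301 0.1395] [184.2 333.3] 1.8
stand 0.73 [244. 184.] 6465 [0.4206 0.1526] [156.2 309.1] 2.8
```

```bash
python3 -c "
import cv2,numpy as np
a=cv2.imread('pics/top0.png');b=cv2.imread('pics/scene0.png')
cv2.imwrite('pics/both0.png',cv2.resize(np.vstack([a,b]),(400,600)))"
```

```text
(no output)
```

View pics/top0.png

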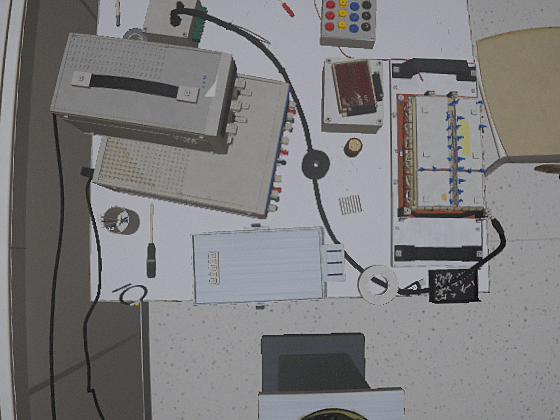

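View pics/scene0.png

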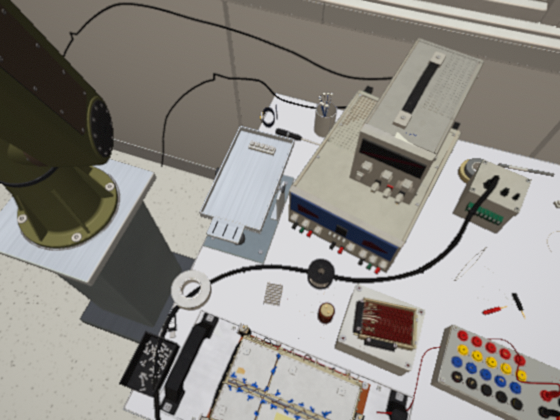

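The top view shows the tray at about (260,266) with its tab to the right at (335,262), the strip at (213,267) and the heat sink at (350,205) with its fins running up and down. The spool (316,164), capacitor (353,146) and tape (378,284) stand clear. In the scene view the tall power supplies stand just behind the tray, so I'll check their clearance.

```bash
python3 - <<'E'
from h import *
from scipy.optimize import least_squares as ls
a=cap("top");b=cap("scene")
def tri(p,q): return np.round(ls(lambda X:np.r_[proj(a,X)[0]-p,proj(b,X)[0]-q],[.5,.1,.1]).x,3)
print("psu low corner",tri((268,217),(291,200)))
print("psu high front-near corner",tri((222,150),(357,155)),tri((236,57),(434,180)))
print("sink rect corners / tray corners",tri((340,197),(266,285)),plane(a,[(325,228),(325,297),(194,303),(194,235),(343,244),(343,281)],.146).round(3).tolist())
P=a["pixels"][185:225,325:385]; Q=b["pixels"][270:320,245:305]
cv2.imwrite("pics/sink.png",np.vstack([cv2.resize(P,(480,320),interpolation=2),cv2.resize(Q[5:45],(480,270),interpolation=2)])[:,:,::-1])
E
```

```text
psu low corner [0.53  0.128 0.118]
psu high front-near corner [0.64  0.202 0.237] [0.793 0.172 0.268]
sink rect corners / tray corners [ 0.555 -0.034  0.029] [[0.501, 0.018, 0.146], [0.372, 0.022, 0.146], [0.365, 0.267, 0.146], [0.493, 0.265, 0.146], [0.47, -0.015, 0.146], [0.4, -0.013, 0.146]]
```

View pics/sink.png

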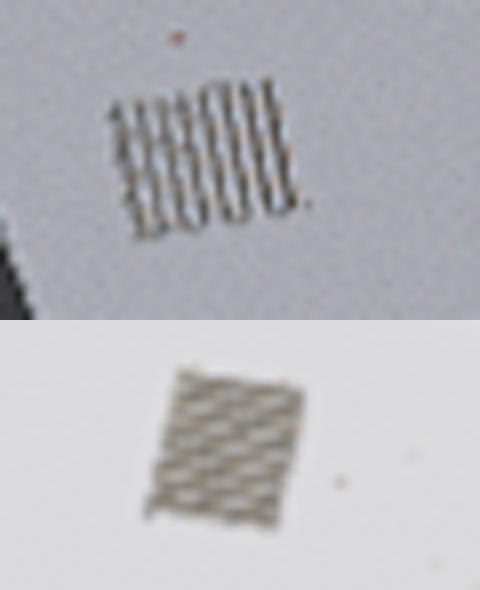

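```bash
python3 -m pendant '[[[0,0,0],[0,0,0.072],1],[[0,0,0],[0,0,0.072],1],[[0.17,-0.185,0],[0,0,0],1],[[0.17,-0.185,0],[0,0,0],1],[[0.17,-0.185,0],[0,0,0],1]]' 30
for i in 1; do python3 -m pendant '[[[0.17,-0.185,0],[0,0,0],1],[[0.17,-0.185,0],[0,0,0],1],[[0.17,-0.185,0],[0,0,0],1],[[0.17,-0.185,0],[0,0,0],1],[[0.17,-0.185,0],[0,0,0],1]]'; done
```

```text
time: 1.42
ee_pos: [0.2772, -0.4789, 0.2481]
ee_rot: [[0.987, 0.16, 0.0], [0.16, -0.987, 0.0], [0.0, -0.0, -1.0]]
ft_force: [0.5, -0.0, 0.6]
width: 0.0853
grasp_force: 0.0
time: 1.83
ee_pos: [0.3603, -0.3523, 0.2485]
ee_rot: [[0.987, 0.162, 0.0], [0.162, -0.987, -0.0], [0.0, 0.0, -1.0]]
ft_force: [-0.1, -0.6, -0.7]
width: 0.0855
grasp_force: 0.0
```

```bash
python3 -m pendant '[[[0.17,-0.185,0],[0,0,0],1],[[0.17,-0.185,0],[0,0,0],1],[[0.17,-0.185,0],[0,0,0],1],[[0.17,-0.185,0],[0,0,0],1],[[0.17,-0.185,0],[0,0,0],1]]' | tail -5 | head -1
python3 -m pendant '[[[0.17,-0.185,0],[0,0,0],1],[[0.17,-0.185,0],[0,0,0],1],[[0.17,-0.185,0.2],[0,0,0],1],[[0.17,-0.185,0.2],[0,0,0],1],[[0.17,-0.185,0.2],[0,0,0],1]]'
python3 -m pendant '[[[0.0,0,0.1],[0,0,0],0.4],[[0,0,0],[0,0,0],0.4],[[0,0,0],[0,0,0],0.4]]'
python3 - <<'E'
from h import *
print(env.finger_overhang)
c=cap("wrist","w1"); print(-c["R"].T@c["t"])
for r in eyes.cut_out("wrist","heat_sink_center")[:2]: print(r["score"],r["point"],rect(c,r["pixels"],.02))
E
```

```text
ee_pos: [0.4431, -0.2262, 0.2485]
time: 2.67
ee_pos: [0.5263, -0.1001, 0.1761]
ee_rot: [[0.987, 0.162, 0.002], [0.162, -0.987, -0.0], [0.002, 0.001, -1.0]]
ft_force: [-0.1, -0.2, -0.3]
width: 0.0854
grasp_force: 0.0
time: 2.92
ee_pos: [0.5244, -0.1012, 0.1638]
ee_rot: [[0.987, 0.163, -0.002], [0.163, -0.987, 0.0], [-0.002, -0.0, -1.0]]
ft_force: [0.2, -0.1, -0.1]
width: 0.0595
grasp_force: 0.0
0.017
[ 0.60697969 -0.08731051  0.29050699]
0.82 [227.4, 153.9] (array([ 0.5587, -0.0496]), array([36.4, 45.2]), 7.8)
```

View pics/w1.png

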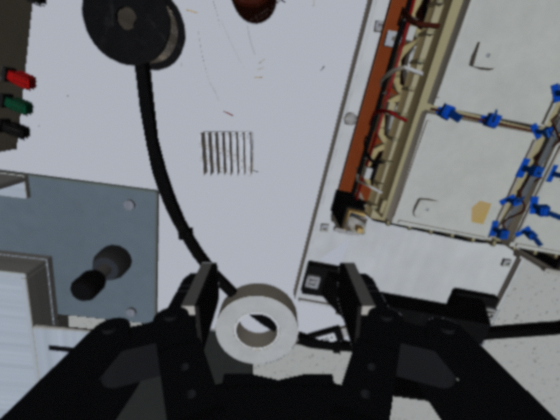

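```bash
python3 -m pendant '[[[0.173,-0.189,0],[0,0,0],0.6],[[0.173,-0.189,0],[0,0,0],0.6],[[0,0,0.25],[0,0,0],0.6],[[0,0,0.25],[0,0,0],0.6],[[0,0,0.25],[0,0,0],0.6]]' |sed -n 2p
python3 -m pendant '[[[0,0,0.2],[0,0,0],0.6],[[0,0,0.12],[0,0,0],0.6],[[0,0,0.06],[0,0,0],0.6],[[0,0,0.04],[0,0,0],0.6],[[0,0,0],[0,0,0],0.6]]'
```

```text
ee_pos: [0.5608, -0.0507, 0.0756]
time: 3.85
ee_pos: [0.5592, -0.0506, 0.0244]
ee_rot: [[0.987, 0.161, 0.001], [0.161, -0.987, -0.0], [0.001, 0.0, -1.0]]
ft_force: [-0.6, -0.8, 0.0]
width: 0.0687
grasp_force: 0.0
```

```bash
python3 -m pendant '[[[0,0,0.035],[0,0,0],0.6],[[0,0,0],[0,0,0],-0.3],[[0,0,0],[0,0,0],-0.3],[[0,0,0],[0,0,0],-0.3],[[0,0,0],[0,0,0],-0.3]]' 30
python3 -m pendant '[[[0,0,0],[0,0,0],-0.3],[[0,0,0],[0,0,0],-0.3],[[0,0,-0.1],[0,0,0],-0.3],[[0,0,-0.2],[0,0,0],-0.3],[[0,0,-0.2],[0,0,0],-0.3]]'
```

```text
time: 4.27
ee_pos: [0.5596, -0.0501, 0.0207]
ee_rot: [[0.987, 0.162, 0.002], [0.162, -0.987, -0.0], [0.002, 0.001, -1.0]]
ft_force: [-0.2, 0.1, 5.3]
width: 0.0426
grasp_force: 31.5
time: 4.68
ee_pos: [0.5574, -0.0497, 0.0794]
ee_rot: [[0.987, 0.162, -0.003], [0.162, -0.987, 0.0], [-0.003, -0.001, -1.0]]
ft_force: [0.9, 0.2, -0.4]
width: 0.0421
grasp_force: 30.8
```

```bash
python3 -m pendant '[[[0,0,-0.11],[0,0,-0.076],-0.3],[[0,0,-0.11],[0,0,-0.076],-0.3],[[0,0,-0.11],[0,0,-0.076],-0.3],[[0,0,-0.11],[0,0,-0.076],-0.3],[[0,0,-0.11],[0,0,-0.076],-0.3]]' |sed -n 2p
python3 -m pendant '[[[0,0,-0.11],[0,0,-0.076],-0.3],[[0,0,-0.11],[0,0,-0.076],-0.3],[[0,0,-0.11],[0,0,-0.076],-0.3],[[0,0,-0.11],[0,0,-0.076],-0.3],[[0,0,-0.11],[0,0,-0.076],-0.3]]' |sed -n 2p
python3 -m pendant '[[[0,0,-0.11],[0,0,-0.076],-0.3],[[0,0,-0.11],[0,0,-0.076],-0.3],[[0.1,-0.05,0],[0,0,0],-0.3],[[0.2,-0.1,0],[0,0,0],-0.3],[[0.2,-0.1,0],[0,0,0],-0.3]]'
```

```text
ee_pos: [0.5585, -0.0499, 0.1463]
ee_pos: [0.5584, -0.0498, 0.2122]
time: 5.93
ee_pos: [0.5265, 0.01, 0.2375]
ee_rot: [[-0.02, 1.0, -0.001], [1.0, 0.02, 0.0], [0.0, -0.001, -1.0]]
ft_force: [-0.2, 0.8, -1.1]
width: 0.0423
grasp_force: 30.8
```

```bash
python3 -m pendant '[[[0.208,-0.11,0],[0,0,0],-0.3],[[0.208,-0.11,0],[0,0,0],-0.3],[[0.208,-0.11,0],[0,0,0],-0.3],[[0.208,-0.11,0],[0,0,0],-0.3],[[0.208,-0.11,0],[0,0,0],-0.3]]' |sed -n 2p
python3 -m pendant '[[[0.208,-0.11,0],[0,0,0],-0.3],[[0.208,-0.11,0],[0,0,0],-0.3],[[0,0,0],[0,0,0],-0.3],[[0,0,0.05],[0,0,0],-0.3]]'
python3 - <<'E'
from h import *
c=cap("wrist","w2"); t=cap("top")
for cam,cc in(("wrist",c),("top",t)):
  for n,z in(("strip_center",.147),("press_tab",.146),("heat_sink_center",.225)):
    for r in eyes.cut_out(cam,n)[:1]: print(cam,n,r["score"],r["point"],rect(cc,r["pixels"],z))
E
```

```text
ee_pos: [0.4564, 0.1338, 0.2374]
time: 6.68
ee_pos: [0.4298, 0.1831, 0.2323]
ee_rot: [[-0.026, 1.0, 0.001], [1.0, 0.026, 0.0], [0.0, 0.001, -1.0]]
ft_force: [-0.5, -0.3, -0.1]
width: 0.0423
grasp_force: 30.8
wrist strip_center 0.6 [275.6, 153.2] (array([0.4302, 0.2333]), array([61.2, 20.1]), 1.5)
wrist press_tab 0.91 [280.0, 193.2] (array([0.4301, 0.1962]), array([136.1, 151.5]), 1.3)
wrist heat_sink_center 0.82 [279.3, 277.7] (array([0.43  , 0.1817]), array([44.8, 45.6]), 1.5)
top press_tab 0.74 [291.9, 262.9] (array([0.4337, 0.0823]), array([137.7, 195.5]), 0.7)
```

View pics/w2.png

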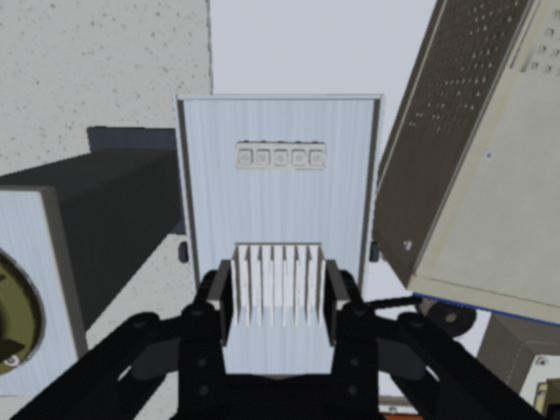

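```bash
python3 -m pendant '[[[0,0,0.2],[0,0,0],-0.3],[[0,0,0.2],[0,0,0],-0.3],[[0,0,0.15],[0,0,0],-0.3],[[0,0,0.06],[0,0,0],-0.3],[[0,0,0],[0,0,0],-0.3]]'
python3 -m pendant '[[[0,0,0.025],[0,0,0],-0.3],[[0,0,0.02],[0,0,0],-0.3],[[0,0,0],[0,0,0],-0.3]]'
```

```text
time: 7.5
ee_pos: [0.4296, 0.1809, 0.1573]
ee_rot: [[-0.024, 1.0, -0.003], [1.0, 0.024, -0.001], [-0.001, -0.003, -1.0]]
ft_force: [-0.5, -0.3, -0.9]
width: 0.0419
grasp_force: 30.8
time: 7.75
ee_pos: [0.4313, 0.1819, 0.1541]
ee_rot: [[-0.024, 1.0, 0.001], [1.0, 0.024, 0.001], [0.001, 0.001, -1.0]]
ft_force: [-0.4, -0.4, -1.7]
width: 0.0425
grasp_force: 30.8
```

```bash
python3 -m pendant '[[[0,0,0.015],[0,0,0],-0.3],[[0,0,0],[0,0,0],-0.3]]' | sed -n '2p;4p'
python3 -m pendant '[[[0,0,0.012],[0,0,0],-0.3],[[0,0,0],[0,0,0],-0.3]]'| sed -n '2p;4p'
```

```text
ee_pos: [0.431, 0.1819, 0.1521]
ft_force: [0.7, -0.2, -0.1]
ee_pos: [0.431, 0.1819, 0.1506]
ft_force: [-0.4, 0.4, 1.8]
```

```bash
python3 -m pendant '[[[0,0,0],[0,0,0],0.3],[[0,0,0],[0,0,0],0.4],[[0,0,0],[0,0,0],0.5],[[0,0,0],[0,0,0],0.5],[[0,0,-0.1],[0,0,0],0.5]]'
python3 -m pendant '[[[0,0,-0.2],[0,0,0],0.5],[[0,0,-0.2],[0,0,0],0.5],[[0,0,-0.2],[0,0,0],0.5],[[0,0,0],[0,0,0],0.5]]'
python3 - <<'E'
from h import *
c=cap("wrist","w3"); t=cap("scene")
for cam,cc in(("wrist",c),("scene",t)):
  for n,z in(("strip_center",.147),("heat_sink_center",.15),("press_tab",.146)):
    for r in eyes.cut_out(cam,n)[:1]: print(cam,n,r["score"],r["point"],rect(cc,r["pixels"],z))
E
```

```text
time: 8.5
ee_pos: [0.4292, 0.1811, 0.1606]
ee_rot: [[-0.024, 1.0, -0.003], [1.0, 0.024, -0.001], [-0.001, -0.003, -1.0]]
ft_force: [-0.0, -0.3, 0.1]
width: 0.0636
grasp_force: 0.0
time: 8.83
ee_pos: [0.433, 0.1827, 0.2387]
ee_rot: [[-0.024, 1.0, 0.006], [1.0, 0.024, 0.003], [0.002, 0.006, -1.0]]
ft_force: [0.9, 0.8, 0.3]
width: 0.0635
grasp_force: 0.0
wrist strip_center 0.59 [272.2, 150.4] (array([0.4307, 0.2335]), array([60.2, 18.8]), 0.5)
wrist heat_sink_center 0.84 [276.7, 223.0] (array([0.431 , 0.1837]), array([43.2, 40.8]), 1.3)
wrist press_tab 0.92 [275.9, 240.0] (array([0.4317, 0.1488]), array([136.6, 246. ]), 1.6)
scene strip_center 0.46 [262.0, 147.6] (array([0.4323, 0.2238]), array([58. , 19.2]), 0.6)
scene heat_sink_center 0.65 [250.8, 163.8] (array([0.4333, 0.1715]), array([47.3, 44.8]), 2.1)
scene press_tab 0.93 [240.5, 188.1] (array([0.4354, 0.1257]), array([145.2, 290.3]), 1.4)
```

View pics/w3.png

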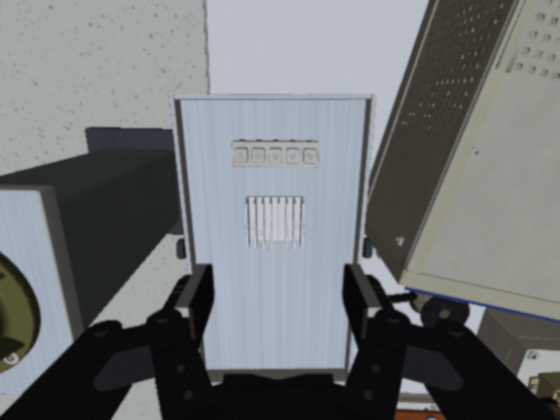

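```bash
python3 -m pendant '[[[-0.213,0,0],[0,0,0],-1],[[-0.213,0,0],[0,0,0],-1],[[-0.213,0,0],[0,0,0],-1],[[-0.213,0,0],[0,0,0],-1],[[-0.213,0,0],[0,0,0],-1]]' |sed -n 2p
python3 -m pendant '[[[-0.213,0.02,0],[0,0,0],-1],[[-0.213,0.02,0],[0,0,0],-1],[[0,0,0.1],[0,0,0],-1],[[0,0,0.1],[0,0,0],-1],[[0,0,0.1],[0,0,0],-1]]'
python3 -m pendant '[[[0,0,0.1],[0,0,0],-1],[[0,0,0.06],[0,0,0],-1],[[0,0,0.03],[0,0,0],-1],[[0,0,0],[0,0,0],-1]]'
python3 - <<'E'
from h import *
print(env.finger_overhang)
c=cap("top"); r=eyes.cut_out("top","press_tab")[0]; print(r["score"],rect(c,r["pixels"],.146))
c=cap("scene"); cv2.imwrite("pics/s4.png",cv2.resize(c["pixels"][120:320,150:350],(600,600),interpolation=2)[:,:,::-1])
E
```

```text
ee_pos: [0.4333, 0.0528, 0.2337]
time: 10.07
ee_pos: [0.4397, 0.0023, 0.1974]
ee_rot: [[-0.023, 1.0, -0.0], [1.0, 0.023, 0.0], [0.0, -0.0, -1.0]]
ft_force: [-0.1, -0.8, -0.3]
width: 0.0003
grasp_force: 0.0
time: 10.4
ee_pos: [0.4391, 0.003, 0.1746]
ee_rot: [[-0.024, 1.0, -0.002], [1.0, 0.024, -0.0], [0.0, -0.002, -1.0]]
ft_force: [0.7, -0.5, -0.1]
width: 0.0003
grasp_force: 0.0
0.017
0.97 (array([0.4324, 0.1434]), array([142.4, 255.2]), 1.0)
```

View pics/s4.png

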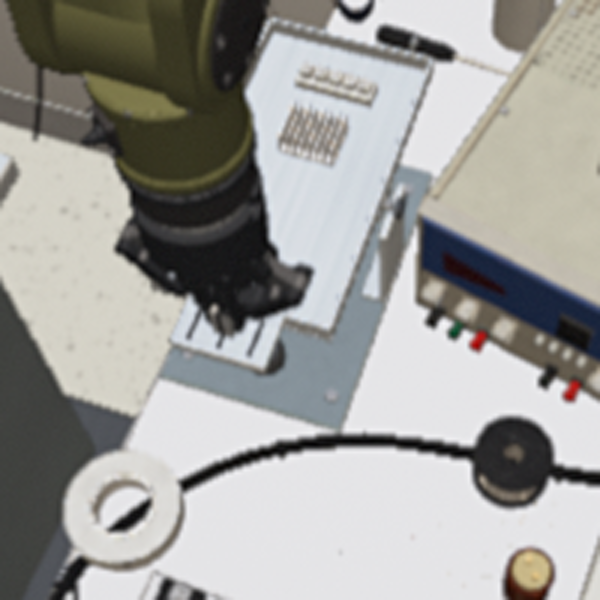

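```bash
python3 -m pendant '[[[0,-0.02,0.03],[0,0,0],-1],[[0,0,0.03],[0,0,0],-1],[[0,0,0.03],[0,0,0],-1],[[0,0,0.03],[0,0,0],-1],[[0,0,0],[0,0,0],-1]]' |sed -n '2p;4p'
python3 -m pendant '[[[0,0,0.025],[0,0,0],-1],[[0,0,0.025],[0,0,0],-1],[[0,0,0.025],[0,0,0],-1],[[0,0,0.025],[0,0,0],-1],[[0,0,0.025],[0,0,0],-1]]' |sed -n '2p;4p'
```

```text
ee_pos: [0.4375, 0.0028, 0.1607]
ft_force: [-1.0, -0.0, 2.6]
ee_pos: [0.4377, 0.0027, 0.1459]
ft_force: [0.2, -2.2, 4.4]
```

```bash
for k in 1; do python3 -m pendant '[[[0,0,0.03],[0,0,0],-1],[[0,0,0.03],[0,0,0],-1],[[0,0,0.03],[0,0,0],-1],[[0,0,0.03],[0,0,0],-1],[[0,0,0.03],[0,0,0],-1]]' |sed -n '2p;4p'; done
python3 -m pendant '[[[0,0,0.015],[0,0,0],-1],[[0,0,0.015],[0,0,0],-1],[[0,0,0.015],[0,0,0],-1],[[0,0,0.015],[0,0,0],-1],[[0,0,0],[0,0,0],-1]]' |sed -n '2p;4p'
```

```text
ee_pos: [0.4376, 0.003, 0.1278]
ft_force: [0.5, -0.6, 4.4]
ee_pos: [0.4371, 0.003, 0.1205]
ft_force: [0.1, 0.2, 3.6]
```

```bash
python3 -m pendant '[[[0,0,0.012],[0,0,0],-1],[[0,0,0.012],[0,0,0],-1],[[0.005,0,0.012],[0,0,0],-1],[[0.005,0,0.012],[0,0,0],-1],[[0.005,0,0.012],[0,0,0],-1]]' |sed -n '2p;4p'
g(){ awk '/ee_pos|ft_force/{print} /ft_force/{f=$NF+0} END{exit f>6.3}'; }
python3 -m pendant '[[[0.003,0,0.006],[0,0,0],-1],[[0.003,0,0.006],[0,0,0],-1],[[0.003,0,0.006],[0,0,0],-1],[[0,0,0.006],[0,0,0],-1]]' | g &&
python3 -m pendant '[[[0.003,0,0.006],[0,0,0],-1],[[0.003,0,0.006],[0,0,0],-1],[[0.003,0,0.006],[0,0,0],-1],[[0,0,0.006],[0,0,0],-1]]' | g &&
python3 -m pendant '[[[0.003,0,0.006],[0,0,0],-1],[[0.003,0,0.006],[0,0,0],-1],[[0.003,0,0.006],[0,0,0],-1],[[0,0,0.006],[0,0,0],-1]]' | g &&
python3 -m pendant '[[[0.003,0,0.006],[0,0,0],-1],[[0.003,0,0.006],[0,0,0],-1],[[0.003,0,0.006],[0,0,0],-1],[[0,0,0.006],[0,0,0],-1]]' | g
```

```text
ee_pos: [0.4372, 0.0043, 0.1134]
ft_force: [0.6, -2.6, 4.6]
ee_pos: [0.4372, 0.0058, 0.1107]
ft_force: [0.2, -2.2, 3.2]
ee_pos: [0.4373, 0.007, 0.1078]
ft_force: [-1.4, -2.5, 4.0]
ee_pos: [0.4374, 0.008, 0.105]
ft_force: [0.8, -2.8, 4.3]
ee_pos: [0.4373, 0.0091, 0.1021]
ft_force: [-0.2, -1.8, 3.5]
```

```bash

g(){ awk '/ee_pos|ft_force/{print} /ft_force/{f=$NF+0} END{exit f>6.3}'; }
python3 -m pendant '[[[0.001,0,0.006],[0,0,0],-1],[[0.001,0,0.006],[0,0,0],-1],[[0.001,0,0.006],[0,0,0],-1],[[0,0,0.006],[0,0,0],-1]]' | g &&
python3 -m pendant '[[[0.001,0,0.006],[0,0,0],-1],[[0.001,0,0.006],[0,0,0],-1],[[0.001,0,0.006],[0,0,0],-1],[[0,0,0.006],[0,0,0],-1]]' | g &&
python3 -m pendant '[[[0.001,0,0.006],[0,0,0],-1],[[0.001,0,0.006],[0,0,0],-1],[[0.001,0,0.006],[0,0,0],-1],[[0,0,0.006],[0,0,0],-1]]' | g &&
python3 -m pendant '[[[0.001,0,0.006],[0,0,0],-1],[[0.001,0,0.006],[0,0,0],-1],[[0.001,0,0.006],[0,0,0],-1],[[0,0,0.006],[0,0,0],-1]]' | g &&
python3 -m pendant '[[[0.001,0,0.006],[0,0,0],-1],[[0.001,0,0.006],[0,0,0],-1],[[0.001,0,0.006],[0,0,0],-1],[[0,0,0.006],[0,0,0],-1]]' | g &&
python3 -m pendant '[[[0.001,0,0.006],[0,0,0],-1],[[0.001,0,0.006],[0,0,0],-1],[[0.001,0,0.006],[0,0,0],-1],[[0,0,0.006],[0,0,0],-1]]' | g
```

```text
ee_pos: [0.4373, 0.0097, 0.0992]
ft_force: [0.3, -0.8, 5.1]
ee_pos: [0.4373, 0.0098, 0.0963]
ft_force: [-0.6, -1.7, 4.3]
ee_pos: [0.4372, 0.0101, 0.0934]
ft_force: [-0.0, -0.5, 4.3]
ee_pos: [0.4376, 0.01, 0.0911]
ft_force: [-1.3, -3.9, 11.6]
```

```bash

python3 -m pendant '[[[0,0,0],[0,0,0],-1],[[0,0,0],[0,0,0],-1]]' | sed -n '1,2p;4p'
python3 - <<'E'
from h import *
F=[env.get_obs()["ft_force"]]
c=cap("top"); F.append(env.get_obs()["ft_force"])
b=cap("scene"); F.append(env.get_obs()["ft_force"])
print(np.round(F,1).tolist())
for n in("heat_sink_center","strip_center"):
  for r in eyes.cut_out("scene",n)[:1]: print(n,r["score"],r["point"],rect(b,r["pixels"],.12))
cv2.imwrite("pics/s5.png",cv2.resize(np.hstack([b["pixels"][120:280,180:340],c["pixels"][190:350,190:350]]),(800,400),interpolation=2)[:,:,::-1])
E
```

```text
time: 15.47
ee_pos: [0.4377, 0.0098, 0.0912]
ft_force: [-1.4, -2.9, 9.9]
[[-1.4, -2.9, 9.9], [-2.3, -2.8, 10.4], [-1.2, -3.8, 11.0]]
heat_sink_center 0.69 [259.3, 172.2] (array([0.4565, 0.1707]), array([123.4, 324.5]), 18.6)
strip_center 0.25 [323.5, 275.1] (array([ 0.6459, -0.0133]), array([53.8, 64.1]), 15.6)
```

View pics/s5.png

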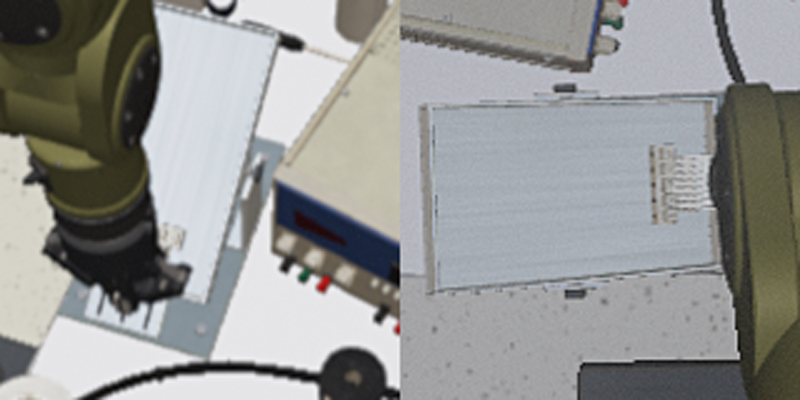

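Both parts have slid to the tab end: in the right half (top view) the strip is at (660,185) and the sink at (690,180). Next I press a little harder and hold.

```bash

python3 -m pendant '[[[0,0,0.003],[0,0,0],-1],[[0,0,0.003],[0,0,0],-1],[[0,0,0],[0,0,0],-1]]' | sed -n '1,2p;4p'
python3 -m pendant '[[[0,0,0],[0,0,0],-1],[[0,0,0],[0,0,0],-1],[[0,0,0],[0,0,0],-1],[[0,0,0],[0,0,0],-1]]' | sed -n '1,2p;4p'
```

```text
time: 15.92
ee_pos: [0.4379, 0.0097, 0.0907]
ft_force: [-0.8, -2.9, 13.1]
time: 16.25
ee_pos: [0.4378, 0.0097, 0.0907]
ft_force: [-2.0, -3.5, 12.6]
```

```bash

python3 -m pendant '[[[0,0,0],[0,0,0],-1],[[0,0,0],[0,0,0],-1],[[0,0,0],[0,0,0],-1],[[0,0,0],[0,0,0],-1],[[0,0,0],[0,0,0],-1]]' | sed -n '1,2p;4p'
python3 -m pendant '[[[0,0,0],[0,0,0],-1],[[0,0,0],[0,0,0],-1],[[0,0,0],[0,0,0],-1],[[0,0,0],[0,0,0],-1],[[0,0,0],[0,0,0],-1]]' | sed -n '1,2p;4p'
python3 -m pendant '[[[0,0,0],[0,0,0],-1],[[0,0,0],[0,0,0],-1],[[0,0,0],[0,0,0],-1],[[0,0,0],[0,0,0],-1],[[0,0,0],[0,0,0],-1]]' | sed -n '1,2p;4p'
python3 -m pendant '[[[0,0,-0.01],[0,0,0],-1],[[0,0,-0.01],[0,0,0],-1],[[0,0,-0.015],[0,0,0],-1],[[0,0,-0.02],[0,0,0],-1],[[0,0,-0.02],[0,0,0],-1]]' | sed -n '1,2p;4p'
```

```text
time: 16.67
ee_pos: [0.4378, 0.0097, 0.0907]
ft_force: [-0.9, -4.4, 12.7]
time: 17.08
ee_pos: [0.4379, 0.0097, 0.0907]
ft_force: [-1.3, -3.5, 12.6]
time: 17.5
ee_pos: [0.4379, 0.0097, 0.0907]
ft_force: [-2.3, -3.5, 12.0]
time: 17.92
ee_pos: [0.4369, 0.0103, 0.0989]
ft_force: [0.0, -3.6, 3.3]
```

```bash

python3 -m pendant '[[[-0.003,0,-0.02],[0,0,0],-1],[[-0.003,0,-0.02],[0,0,0],-1],[[-0.003,0,-0.02],[0,0,0],-1],[[-0.003,0,-0.02],[0,0,0],-1],[[-0.003,0,-0.02],[0,0,0],-1]]' | sed -n '1,2p;4p'
python3 -m pendant '[[[-0.003,0,-0.02],[0,0,0],-1],[[-0.003,0,-0.02],[0,0,0],-1],[[-0.003,0,-0.02],[0,0,0],-1],[[-0.003,0,-0.02],[0,0,0],-1],[[-0.003,0,-0.02],[0,0,0],-1]]' | sed -n '1,2p;4p'
python3 -m pendant '[[[0,0,-0.02],[0,0,0],-1],[[0,0,-0.02],[0,0,0],-1],[[0,0,-0.02],[0,0,0],-1],[[0,0,-0.02],[0,0,0],-1],[[0,0,-0.02],[0,0,0],-1]]' | sed -n '1,2p;4p'
python3 -m pendant '[[[0,0,-0.02],[0,0,0],-1],[[0,0,-0.02],[0,0,0],-1],[[0,0,-0.02],[0,0,0],-1],[[0,0,-0.015],[0,0,0],-1],[[0,0,-0.015],[0,0,0],-1]]' | sed -n '1,2p;4p'
```

```text
time: 18.33
ee_pos: [0.4372, 0.0087, 0.1111]
ft_force: [0.2, -3.1, 3.0]
time: 18.75
ee_pos: [0.4373, 0.007, 0.1231]
ft_force: [0.7, -1.9, 3.0]
time: 19.17
ee_pos: [0.4374, 0.0069, 0.1352]
ft_force: [0.4, -2.2, 3.2]
time: 19.58
ee_pos: [0.4374, 0.0071, 0.1459]
ft_force: [1.3, -0.5, 3.3]
```

```bash

python3 -m pendant '[[[0,0,-0.015],[0,0,0],-1],[[0,0,-0.015],[0,0,0],-1],[[0,0,-0.015],[0,0,0],-1],[[0,0,-0.012],[0,0,0],-1],[[0,0,-0.01],[0,0,0],-1]]' | sed -n '1,2p;4p'
python3 -m pendant '[[[0,0,-0.01],[0,0,0],-1],[[0,0,-0.01],[0,0,0],-1],[[0,0,-0.01],[0,0,0],-1],[[0,0,-0.01],[0,0,0],-1],[[0,0,-0.01],[0,0,0],-1]]' | sed -n '1,2p;4p'
python3 -m pendant '[[[0,0,-0.02],[0,0,0],-1],[[0,0,-0.05],[0,0,0],-1],[[0,0,-0.1],[0,0,0],-1],[[0,0,-0.2],[0,0,0],-1],[[0,0,-0.2],[0,0,0],-1]]' | sed -n '1,2p;4p'
python3 -m pendant '[[[-0.2,0,-0.1],[0,0,0],-1],[[-0.3,0,0],[0,0,0],-1],[[-0.3,0,0],[0,0,0],-1],[[-0.3,0,0],[0,0,0],-1],[[-0.2,0,0],[0,0,0],-1]]' | sed -n '1,2p;4p'
python3 - <<'E'
from h import *
c=cap("top")
for n in("heat_sink_center","strip_center","press_tab"):
  for r in eyes.cut_out("top",n)[:1]: print(n,r["score"],r["point"],rect(c,r["pixels"],.148))
b=cap("scene")
cv2.imwrite("pics/s6.png",cv2.resize(np.hstack([b["pixels"][120:280,180:340],c["pixels"][190:350,190:350]]),(800,400),interpolation=2)[:,:,::-1])
E
```

```text
time: 20.0
ee_pos: [0.4373, 0.007, 0.1539]
ft_force: [1.0, 0.0, 2.6]
time: 20.42
ee_pos: [0.4373, 0.0069, 0.1598]
ft_force: [0.1, 0.8, 2.2]
time: 20.83
ee_pos: [0.4361, 0.0067, 0.2283]
ft_force: [0.6, 0.4, 0.1]
time: 21.25
ee_pos: [0.4408, -0.1518, 0.2405]
ft_force: [1.2, 0.6, 0.1]
heat_sink_center 0.73 [311.4, 263.6] (array([0.4357, 0.0464]), array([37.4, 44.8]), 88.6)
strip_center 0.72 [293.6, 264.1] (array([0.4345, 0.0736]), array([16.8, 59.6]), 88.7)
press_tab 0.7 [255.6, 268.5] (array([0.4333, 0.1272]), array([142.2, 289. ]), 2.6)
```

View pics/s6.png

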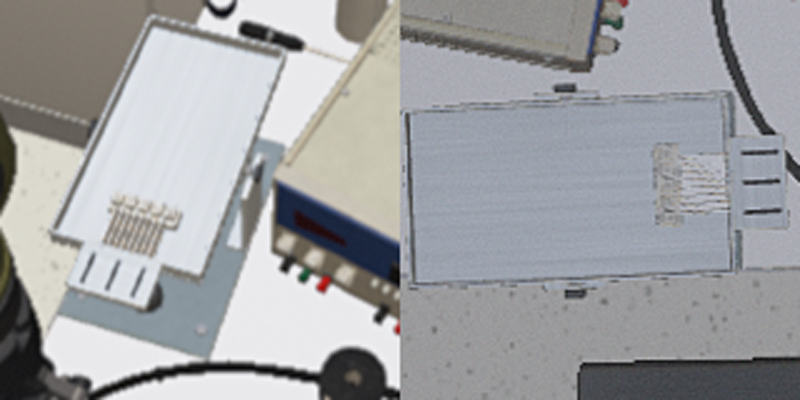

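The tray is level, with the sink at tray x ≈ 0.10 m and the strip at ≈ 0.075 m. The gripper is clear of everything.

```bash
python3 -m pendant '[[[0,0,0],[0,0,0],-1],[[0,0,0],[0,0,0],-1],[[0,0,0],[0,0,0],-1]]' | sed -n '1,2p;4p'; python3 -c "
from rig import workorder; print(workorder.job_done())"
```

```text
time: 21.75
ee_pos: [0.4411, -0.1482, 0.2402]
ft_force: [0.3, -0.5, -0.3]
the job is handed in; nothing more can be done
None
```

I handed the job in at about 22 s, with no verdict returned: the heat sink was set in the rear half, the tray held on its stop at about 13 N for over 1.5 s and eased back to level, and the last picture shows the sink and the strip at the tab end.

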